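# Level the spit: wind the low stop collar up its threaded post

## Task

The spit rests on the knurled collars of two threaded steel posts on the barbecue ledge, and one collar is too low. Wind the low collar anticlockwise (seen from above) up its thread until it is level with the collar on the other post, then let go of it.

Things in the scene. Friction and masses are not known exactly. Their poses are not given: they have to be found in the camera images.
- collar_mid (a point): centre (on the post's axis, half-way up) of the low, movable collar: a plain bare-metal knurled ring, 50 mm in diameter and 26 mm high, with nothing under it. It sits on an upright threaded steel rod (20 mm core, 23 mm over the thread) that is fixed to the ledge by a round foot 80 mm across and 18 mm high, and whose top is 120 mm above the ledge. The collar's centre starts 75 to 81 mm above the ledge. x and y are those of the post; z is vertical.
- set_mid (a point): centre (on the post's axis, half-way up) of the other collar, same shape and size (50 mm in diameter, 26 mm high), on an identical post. It is already at the right height (its centre 98 to 104 mm above the ledge) and locked there by a thin dark six-sided nut right under it: it neither turns nor slides. z is vertical.
- collar (a joint): turn of the low collar in rad, positive anticlockwise seen from above; it starts between -0.15 and 0.15. Quick thread: the collar rises 20 mm per rad of anticlockwise turn (and sinks as it turns back), so it must be raised while it is turned; 0.85 to 1.45 rad brings it level, in one grasp. Its stops are at -0.3 and 2.0 rad. The thread is stiff (about 0.2 N m): a grip of 20 N or more turns it and it stays where it is left.
There are look-alikes about, which are no part of the job. What is shaped like the part that bears collar_mid but orange, red or yellow is not meant.

How it is judged (in metres and radians):
At the end, for the whole second after the job is handed in: The wound collar is level with the set collar, their centres within 8 mm of each other in height, and it is at rest (turning slower than 0.1 rad/s) (z of collar_mid in the frame of set_mid between -0.008 and 0.008 m and velocity of joint collar between -0.1 and 0.1 rad/s); the robot touches nothing.
It also fails if it takes over 32 s, if anything falls off the work surface, if the arm or the gripper's body presses on something with over 40 N, if the wrist force passes 120 N, or if a joint passes its speed limit or range.

## Robot

A 6-joint arm with a two-finger parallel gripper is mounted at the origin on the work surface. World frame = base frame: x ahead of the robot, y to its left, z up, the work surface at z = 0. Lengths are in m, angles in degrees, forces in N, time in s.
With the tool pointing down it reaches from about 0.35 to 1 m from the base axis. Payload 7.1 kg.
Tool frame: the origin (TCP) lies midway between the tips of the shut fingers; the grasp point (between the pads) lies 19 mm behind it; z points along the fingers, y is the line along which they close (so a half turn about z gives the same grasp; the last joint's range is limited). The gripper opens to 85 mm and grips with 20 to 120 N. Pads are 22 mm wide; open, the fingers measure 114 mm over their backs; the gripper's body (76 mm by 85 mm) begins 54 mm behind the grasp point. The pads swing forward as they close: fully open they stand 13 mm farther back than shut.
Start: joints at [-70.187, 24.242, 93.386, -0, 62.372, -1.089], TCP at [0.223, -0.584, 0.231] pointing down, gripper open.
Joint ranges: [-172.04, 172.04], [-51.8, 120.97], [4.93, 147.93], [-75.15, 255.16], [6.16, 154.13], [-145.62, 145.62]. Speed limits (degrees/s): [136.94, 136.94, 172.46, 180, 180, 180].

## Interface

Orientations are given as a 3x3 rotation matrix whose columns are the frame's x, y, z axes.
In Python, from station import * gives the robot as it stands.
- The arm moves only by the shell command python3 -m jog 'ROWS'. ROWS is text: rows parted by semicolons, each of 7 numbers parted by spaces: the shift along the tool's x, y, z in units of 40 mm (1.0 is 40 mm), then the turn, a rotation vector about the tool's x, y, z in rad, then the opening, from 0 (shut) to 1 (fully open). In form: x y z ax ay az hand; .... A call has 1 to 5 rows; each row is the pose to reach, as a shift and turn from the pose commanded when the call began, along the tool's axes at that moment; what a row does not reach only later rows make up. A row lasts 1/12 s, in which the tool goes at most 41.7 mm and 7.16 degrees, less where a joint would pass 70% of its speed; a pose out of reach is approached as far as the arm can. A call with a gripper value outside its range is refused whole. The fingers move at their own pace and stop on an object; the grip force is fixed at half the most. Time passes only in rows, so rows that repeat a pose let the fingers close. It gives the time, the measured TCP pose, the force, the opening and the grip force at its end, in the units of the state.
- read_state(): the state, without advancing time (a new reading comes with each control period).
- capture(name): name is "side" or "top" or "wrist"; returns the picture (480x640x3 uint8, blue, green, red); there is no depth.
- camera_params(name): a dict with "K" (3x3 intrinsics, pixels), "k1" (the pictures are not rectified: a ray, as slopes to the right and down, at radius r is drawn at 1 + k1 r^2 times it, then the intrinsics apply), "camera_from_world" (4x4, takes a point from world to camera coordinates). Camera axes: x right, y up, looking along -z (the intrinsics and any distortion apply to the point x, -y, -z); pixel columns grow to the right and rows downward; lengths in m; the calibration is good to about 2 mm. A picture is of the moment at which its call begins: read the wrist's pose just before it. camera_params takes no time and is no camera call; for the wrist camera it gives the pose at the moment of the call.
- finish_job(): hands the job in; it is judged then, once.
Trained networks look in the newest picture that a camera, given by its name, has taken for a name from the list of things; names that differ only in an ending like _2 or _b are one class to them, and where a whole thing is asked for, a point or a joint stands for the part that bears it (a point fixed in the world has none). Each returns a list of dicts, best first, with "p" (0 to 1); they miss things now and then, are a little off and sometimes report something else, mostly with a low value. They report only what shows in the picture. A call takes as long as a camera call. They do not tell look-alikes from the thing itself.
- look_for(camera, query): "box" ([left, top, right, bottom] as shares, 0 to 1, of the picture: columns of its width, rows of its height, round what is visible of it).
- masks_of(camera, query): "region" (480x640 bool, what is visible of it) and "box" ([left, top, right, bottom] as shares, 0 to 1, of the picture: columns of its width, rows of its height, round what is visible of it).
The state is a dict: "time": time; "qpos": joint angles; "joint_vel": joint speeds; "joint_efforts": joint torques, N m; "ee_pos": TCP position; "tcp_rot": TCP orientation; "force": force on the tool from outside, world axes, zero at the start; "ft_torque": the same for the moment, N m; "finger_gap": finger opening in m; "grasp_force": force on a finger pad.
Only numpy, scipy, OpenCV 4.12 (cv2) and the standard library are available. Lean on these libraries where they do the work, as an engineer would, in place of code of your own. Each camera call takes 0.05 s, during which the arm holds its last target. There are 200 camera calls.

## Working session

There is one attempt and no reset: what is moved stays moved. The work goes in short steps, Python scripts to look and compute and a shell command to move; the robot and the scene stay as the last step left them, time stands still between calls to the robot, and variables do not carry over. Pictures are saved under pics/ and viewed, at most 10 in all, crops included, and the job is handed in when it is done.

```bash
mkdir -p pics; cat > h.py <<'E'
from station import *
import numpy as np, cv2
def ray(cam,u,v,P=None):
    P=P or camera_params(cam);K=np.array(P["K"]);k=P["k1"]
    d=np.array([(u-K[0,2])/K[0,0],(v-K[1,2])/K[1,1]]);s=d.copy()
    for _ in range(20): s=d/(1+k*(s@s))
    T=np.array(P["camera_from_world"]);R=T[:3,:3]
    r=R.T@np.array([s[0],-s[1],-1]);return -R.T@T[:3,3],r/np.linalg.norm(r)
def proj(cam,X,P=None):
    P=P or camera_params(cam);K=np.array(P["K"]);T=np.array(P["camera_from_world"])
    c=T[:3,:3]@np.array(X)+T[:3,3];s=np.array([c[0],-c[1]])/-c[2];s=s*(1+P["k1"]*(s@s))
    return K[:2,:2]@s+K[:2,2]
def tri(obs):
    A=0;b=0
    for o,r in obs:
        M=np.eye(3)-np.outer(r,r);A=A+M;b=b+M@o
    X=np.linalg.solve(A,b);return X,[np.linalg.norm(np.cross(X-o,r)) for o,r in obs]
E
python3 - <<'E'
from h import *
ims=[]
for c in("side","top"):
    im=capture(c);cv2.imwrite(f"pics/{c}0.png",im)
    for q in("collar_mid","set_mid","collar"):
        for d in look_for(c,q)[:5]: 
            b=np.array(d["box"])*[640,480,640,480];print(c,q,round(d["p"],2),b.round(1))
    P=camera_params(c);print(c,ray(c,320,240))
print(read_state()["time"],read_state()["tcp_rot"])
E
```

```text
side collar_mid 0.89 [220.5 281.3 246.4 309.7]
side collar_mid 0.89 [205.6 335.2 235.  365.1]
side collar_mid 0.77 [288.7 297.1 317.6 329.6]
side collar_mid 0.61 [363.  275.9 393.5 302.3]
side collar_mid 0.61 [398.1 323.4 428.4 355.2]
side set_mid 0.91 [359.  171.7 383.5 196.9]
side collar 0.94 [290.4 301.2 319.6 323.9]
side collar 0.94 [206.3 336.8 234.9 366.5]
side collar 0.93 [217.  279.9 250.6 308.9]
side collar 0.85 [396.5 320.9 432.1 357.2]
side collar 0.76 [365.2 274.4 390.8 299.2]
side (array([0.54073132, 0.60377518, 0.70805002]), array([ 0.07691451, -0.68679923, -0.72276619]))
top collar_mid 0.92 [215.6 211.3 247.5 238.4]
top collar_mid 0.76 [196.2 319.6 229.3 349.5]
top collar_mid 0.72 [228.  133.1 258.4 163.4]
top collar_mid 0.66 [257.1 281.1 286.8 314.8]
top collar_mid 0.65 [162.6 141.4 193.2 171.2]
top set_mid 0.64 [419.4 255.3 451.2 289.6]
top collar 0.98 [255.1 280.3 285.  312.2]
top collar 0.98 [193.  316.4 227.4 349.9]
top collar 0.74 [163.  141.3 189.7 169. ]
top collar 0.71 [229.1 137.5 256.4 164.3]
top collar 0.62 [214.6 208.5 244.4 239.4]
top (array([0.43333702, 0.03185427, 0.97899664]), array([ 0.16306457, -0.01148112, -0.98654859]))
0.4 [[ 9.34201734e-01  3.56745171e-01 -5.50702144e-05]
 [ 3.56745175e-01 -9.34201717e-01  1.77952167e-04]
 [ 1.20368874e-05 -1.85889256e-04 -9.99999983e-01]]
```

View pics/side0.png

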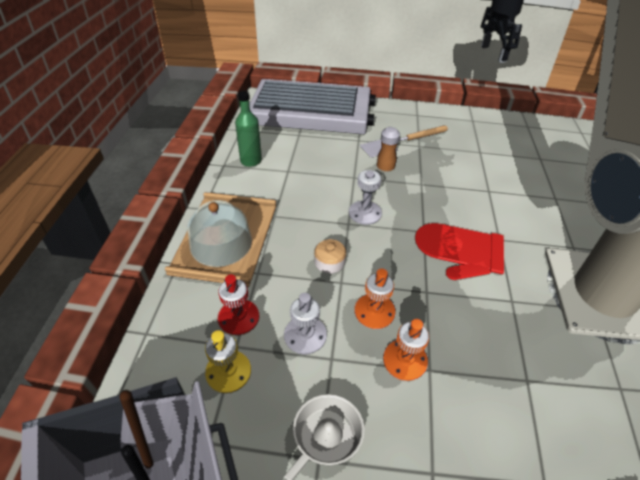

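View pics/top0.png

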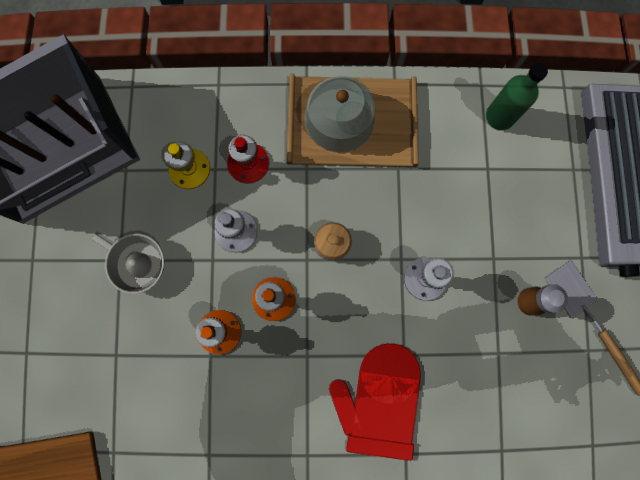

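Candidates for collar_mid in the top picture are red (242,150), yellow (178,156), orange (270,296), orange (210,332) and bare metal (230,222). Only the bare-metal one, at side (304,311), fits. The other bare post, at top (436,272) and side (370,182), has the nut and the higher collar, so it is the set one. I'll triangulate both and confirm with one crop.

```bash
python3 - <<'E'
from h import *
def cen(c,q,near):
    out=[]
    for m in masks_of(c,q):
        b=np.array(m["box"])*[640,480,640,480];p=np.array([(b[0]+b[2])/2,(b[1]+b[3])/2])
        if np.hypot(*(p-near))<15: out.append((m["p"],p,b,m["region"]))
    return out[0] if out else None
ims={c:capture(c) for c in("side","top")}
for q,n in(("collar_mid",{"side":(304,311),"top":(230,222)}),("set_mid",{"side":(371,183),"top":(436,272)})):
    o=[]
    for c in n:
        r=cen(c,q,n[c])
        if r is None: print("miss",c,q);continue
        print(c,q,round(r[0],2),r[2].round(1),r[3].sum());o.append(ray(c,*r[1]))
    if len(o)==2: print(q,tri(o))
t=[]
for c,(x,y) in(("side",(304,311)),("side",(371,183)),("top",(230,222)),("top",(436,272))):
    t.append(cv2.resize(ims[c][y-35:y+35,x-45:x+45],None,fx=4.2,fy=4.2,interpolation=cv2.INTER_CUBIC))
cv2.imwrite("pics/crop.png",np.vstack([np.hstack(t[:2]),np.hstack(t[2:])]))
E
```

```text
side collar_mid 0.57 [289.4 296.8 318.3 329.7] 577
top collar_mid 0.85 [213.5 209.6 243.6 239.2] 605
collar_mid (array([0.61227145, 0.17922225, 0.07362712]), [np.float64(0.0011162425369277468), np.float64(0.0011162425369274352)])
side set_mid 0.6 [356.8 170.8 379.2 195.8] 290
top set_mid 0.82 [423.8 256.1 452.1 288.2] 635
set_mid (array([ 0.52350312, -0.17682765,  0.08783034]), [np.float64(0.0011186563097192713), np.float64(0.0011186563097191685)])
```

View pics/crop.png

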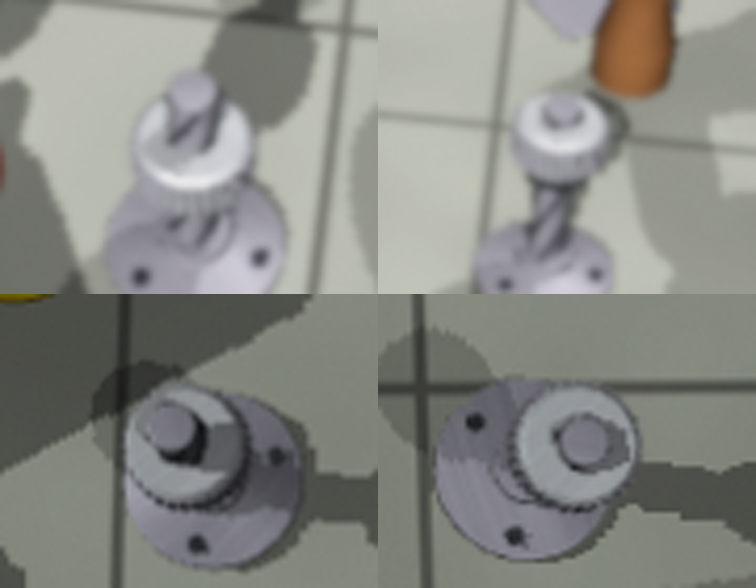

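The crop confirms it: on the left, the low bare collar has nothing under it. On the right, the high collar has a dark nut under it. Now I'll plan a route and near views with the wrist camera.

```bash
python3 - <<'E'
from h import *
s=read_state();R=np.array(s["tcp_rot"]);p=np.array(s["ee_pos"])
P=camera_params("wrist");T=np.array(P["camera_from_world"]);C=-T[:3,:3].T@T[:3,3]
print("cam in tool",R.T@(C-p),"look",R.T@(-T[2,:3]),"up",R.T@T[1,:3],P["K"],P["k1"])
for n,X in(("mid",[.612,.179]),("set",[.5235,-.177])):
    print(n,"to go (tool,units) for tcp above",R.T@(np.array([*X,.25])-p)/.04)
for n,u,v in(("red",242,150),("yel",178,156),("or1",270,296),("or2",210,332),("mug",140,262),("mill",333,240),("mid",228.5,224.4)):
    o,r=ray("top",u,v);print(n,(o+r*(.078-o[2])/r[2]).round(3))
E
```

```text
cam in tool [ 0.06605989  0.0003165  -0.14215266] look [-2.66251414e-01 -3.52852057e-04  9.63903553e-01] up [9.63903325e-01 6.82662722e-04 2.66251601e-01] [[406.18805245   0.         321.20036344]
 [  0.         406.18805245 242.00514332]
 [  0.           0.           1.        ]] 0.016777392358462536
mid to go (tool,units) for tcp above [ 15.88877488 -14.34711798  -0.46664619]
set to go (tool,units) for tcp above [10.64675133 -6.82207012 -0.46625492]
red [0.744 0.158 0.078]
yel [0.734 0.272 0.078]
or1 [0.487 0.106 0.078]
or2 [0.427 0.206 0.078]
mug [0.546 0.33  0.078]
mill [ 0.582 -0.001  0.078]
mid [0.61  0.179 0.078]
```

```bash
python3 -m jog '.95 -.35 0 0 0 0 1;1.9 -.7 0 0 0 0 1;2.85 -1.05 0 0 0 0 1;3.8 -1.4 0 0 0 0 1;4.75 -1.75 0 0 0 0 1' && python3 -m jog '.95 -.35 0 0 0 0 1;1.9 -.7 0 0 0 0 1;2.85 -1.05 0 0 0 0 1;3.8 -1.4 0 0 0 0 1;4.75 -1.75 0 0 0 0 1' && python3 -m jog '1 -.3 0 0 0 0 1;1 -.3 0 0 0 0 1;1 -.3 0 0 0 0 1;1 -.3 0 0 0 0 1'
cat > look.py <<'E'
import sys,json
from h import *
q,tag=sys.argv[1:3]
P=camera_params("wrist");im=capture("wrist");cv2.imwrite(f"pics/{tag}.png",im)
out=[]
for m in masks_of("wrist",q):
    b=np.array(m["box"])*[640,480,640,480];print(round(m["p"],2),b.round(1),m["region"].sum());out.append([m["p"],b.tolist()])
json.dump(dict(P={k:np.array(v).tolist() for k,v in P.items()},out=out),open(f"{tag}.json","w"))
for n,X in(("mid",[.612,.179,.078]),("set",[.5235,-.177,.1])): print("expect",n,proj("wrist",X,P).round(1))
E
python3 look.py set_mid setA
```

```text
time: 1.12
ee_pos: [0.3766, -0.4494, 0.2315]
tcp_rot: [[0.934, 0.356, 0.0], [0.356, -0.934, -0.0], [0.0, 0.0, -1.0]]
force: [0.3, -0.8, 0.2]
finger_gap: 0.0855
grasp_force: 0.0
time: 1.53
ee_pos: [0.5294, -0.3159, 0.2315]
tcp_rot: [[0.934, 0.357, 0.0], [0.357, -0.934, -0.0], [0.0, 0.0, -1.0]]
force: [-0.1, -1.2, 0.9]
finger_gap: 0.0854
grasp_force: 0.0
time: 1.87
ee_pos: [0.561, -0.2918, 0.2311]
tcp_rot: [[0.934, 0.358, -0.001], [0.358, -0.934, -0.0], [-0.001, -0.0, -1.0]]
force: [-0.0, -0.5, -0.7]
finger_gap: 0.0851
grasp_force: 0.0
0.77 [ 95.8 180.4 181.4 260.5] 4068
expect mid [-423.3 -151.6]
expect set [145.1 220.3]
```

```bash
python3 -m jog '0 -1 0 0 0 0 1;0 -2 0 0 0 0 1;0 -3 0 0 0 0 1;0 -4 0 0 0 0 1;0 -5 0 0 0 0 1' && python3 -m jog '0 -1 0 0 0 0 1;0 -1 0 0 0 0 1;0 -1 0 0 0 0 1;0 -1 0 0 0 0 1' && python3 look.py set_mid setB
# towards the low collar view A
python3 -m jog '.7 -.3 0 0 0 0 1;1.4 -.6 0 0 0 0 1;2.1 -.9 0 0 0 0 1;2.8 -1.2 0 0 0 0 1;3.5 -1.5 0 0 0 0 1' && python3 -m jog '.7 -.2 0 0 0 0 1;1.4 -.4 0 0 0 0 1;1.4 -.4 0 0 0 0 1;1.4 -.4 0 0 0 0 1' && python3 look.py collar_mid midA
```

```text
time: 2.38
ee_pos: [0.4881, -0.105, 0.2314]
tcp_rot: [[0.935, 0.354, 0.0], [0.354, -0.935, -0.0], [0.0, 0.0, -1.0]]
force: [0.2, 0.3, -0.6]
finger_gap: 0.0852
grasp_force: 0.0
time: 2.72
ee_pos: [0.4757, -0.0687, 0.2318]
tcp_rot: [[0.934, 0.356, 0.001], [0.356, -0.934, -0.001], [0.001, 0.001, -1.0]]
force: [-0.1, -1.2, 0.8]
finger_gap: 0.0855
grasp_force: 0.0
0.67 [449.2 182.7 529.8 262.3] 4088
expect mid [  10.7 -134.7]
expect set [492.5 220. ]
time: 3.23
ee_pos: [0.5865, 0.0376, 0.231]
tcp_rot: [[0.935, 0.354, -0.0], [0.354, -0.935, -0.0], [-0.0, 0.0, -1.0]]
force: [0.3, 0.1, -0.3]
finger_gap: 0.0855
grasp_force: 0.0
time: 3.57
ee_pos: [0.6327, 0.0725, 0.2305]
tcp_rot: [[0.934, 0.356, -0.0], [0.356, -0.934, -0.0], [-0.001, 0.0, -1.0]]
force: [-0.0, -0.2, 0.0]
finger_gap: 0.0854
grasp_force: 0.0
0.98 [219.3   2.1 305.   64.8] 3410
0.91 [137.3 160.9 218.1 234. ] 3171
0.84 [ 58.5   0.  126.5  16.7] 714
0.76 [187.7 337.  249.6 405.5] 2361
0.58 [ 48.9 359.7 102.  388.5] 668
expect mid [174.1 197. ]
expect set [561.7 458.6]
```

```bash
python3 -m jog '0 -1 0 0 0 0 1;0 -2 0 0 0 0 1;0 -3 0 0 0 0 1;0 -4 0 0 0 0 1;0 -5 0 0 0 0 1' && python3 -m jog '0 0 0 0 0 0 1;0 0 0 0 0 0 1;0 0 0 0 0 0 1' && python3 look.py collar_mid midB
cat > fit.py <<'E'
from h import *
import json
from scipy.optimize import least_squares
a=np.linspace(0,2*np.pi,72)
rim=np.array([[.025*np.cos(t),.025*np.sin(t),z] for t in a for z in(-.013,.013)])
def box(X,P):
    q=np.array([proj("",X+r,P) for r in rim]);return np.r_[q.min(0),q.max(0)]
for n,X0 in(("mid",[.612,.179,.078]),("set",[.5235,-.177,.1])):
    obs=[]
    for t in"AB":
        d=json.load(open(f"{n}{t}.json"));P=d["P"];e=proj("",X0,P)
        b=min((np.array(o[1]) for o in d["out"]),key=lambda b:np.hypot(*((b[:2]+b[2:])/2-e)));obs.append((P,b))
    f=lambda X:np.concatenate([box(X,P)-b for P,b in obs])
    s=least_squares(f,X0,x_scale=.01);print(n,s.x.round(4),s.fun.round(1))
E
python3 fit.py
```

```text
time: 4.08
ee_pos: [0.559, 0.2597, 0.2316]
tcp_rot: [[0.935, 0.355, -0.0], [0.355, -0.935, -0.0], [-0.0, 0.0, -1.0]]
force: [1.3, 0.0, -0.3]
finger_gap: 0.0855
grasp_force: 0.0
time: 4.33
ee_pos: [0.56, 0.2587, 0.2314]
tcp_rot: [[0.934, 0.356, -0.0], [0.356, -0.934, -0.001], [-0.0, 0.001, -1.0]]
force: [0.4, 0.6, 0.5]
finger_gap: 0.0853
grasp_force: 0.0
0.84 [294.8 358.5 357.2 415.5] 2362
0.69 [526.4   1.7 617.7  61.8] 3707
0.61 [429.5 342.1 461.1 403. ] 865
0.6 [413.1 161.  491.  233. ] 2941
0.58 [372.1   1.  428.6  13.7] 556
expect mid [448.1 194.7]
expect set [817.  459.8]
mid [0.6119 0.1761 0.0744] [ 0.3  1.  -0.2  0.9 -0.7 -1.3  0.4 -0.6]
set [ 0.5216 -0.1742  0.0981] [-1.4  1.7  2.8  0.6 -4.5 -0.7  2.9 -1.6]
```

View pics/midA.png

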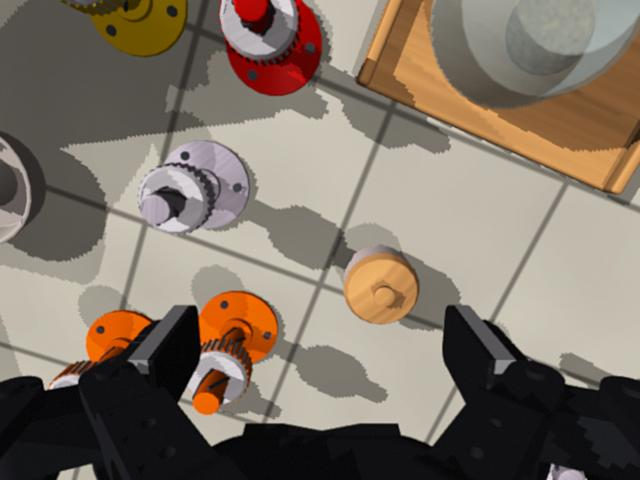

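The bare collar is at (178,198), as expected. The set collar fit has larger residuals, so I'll check the edges in its two views.

```bash
python3 - <<'E'
import cv2,numpy as np
A=cv2.imread("pics/setA.png")[160:280,80:200];B=cv2.imread("pics/setB.png")[160:280,430:550]
f=lambda i:cv2.resize(i,None,fx=3.3,fy=3.3,interpolation=cv2.INTER_NEAREST)
cv2.imwrite("pics/setAB.png",np.hstack([f(A),f(B)]))
E
```

```text
(no output)
```

View pics/setAB.png

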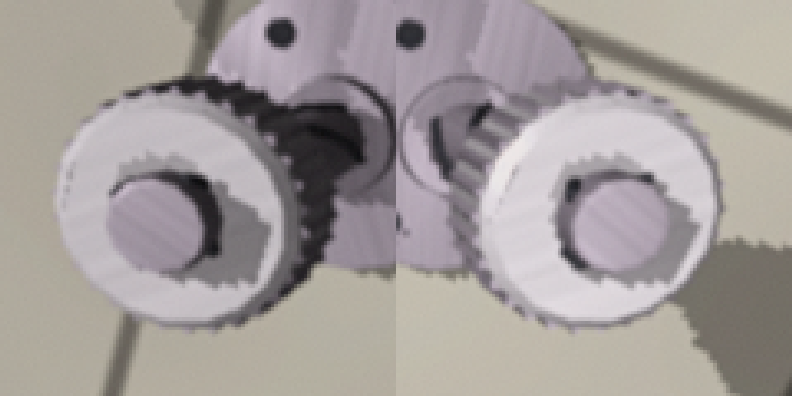

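```bash
python3 - <<'E'
from h import *
import json
import runpy
g=runpy.run_path("fit.py");box=g["box"];ls=g["least_squares"]
PA,PB=[json.load(open(f"set{t}.json"))["P"] for t in"AB"]
print("rod top",tri([ray("",127,227.3,PA),ray("",497.9,227.3,PB)]))
for pad in(0,.001):
    g["rim"][:]=g["rim"]
    obs=[(PA,[96.4,183.6,181.8,259.4]),(PB,[447,183.6,528.2,259.4])]
    s=ls(lambda X:np.concatenate([box(X,P)-b for P,b in obs]),[.522,-.175,.1],x_scale=.01);print(s.x.round(4),s.fun.round(1))
    break
E
```

```text
mid [0.6119 0.1761 0.0744] [ 0.3  1.  -0.2  0.9 -0.7 -1.3  0.4 -0.6]
set [ 0.5216 -0.1742  0.0981] [-1.4  1.7  2.8  0.6 -4.5 -0.7  2.9 -1.6]
rod top (array([ 0.52144143, -0.17354976,  0.1183731 ]), [np.float64(0.00010217325947175863), np.float64(0.00010217325947181772)])
[ 0.5209 -0.1739  0.0959] [-0.8 -1.2  2.7  1.4 -4.  -1.3  1.9  1. ]
```

```bash
python3 -m jog '.2 .9 0 0 0 0 1;.4 1.8 0 0 0 0 1;.5 2.4 .5 0 0 0 1;.5 2.4 1.4 0 0 0 1;.5 2.4 1.4 0 0 0 1' && python3 -m jog '0 0 0 0 0 0 1;0 0 0 0 0 0 1;0 0 0 0 0 0 1' && python3 look.py collar_mid midC; python3 - <<'E'
from h import *
s=read_state();R=np.array(s["tcp_rot"]);p=np.array(s["ee_pos"])
print("q",np.round(s["qpos"],1),"rod top expected",proj("wrist",[.6119,.1766,.1184]), "to go",R.T@(np.array([.612,.177,.056])-p)/.04)
E
```

```text
time: 4.85
ee_pos: [0.6105, 0.1732, 0.1696]
tcp_rot: [[0.936, 0.352, -0.009], [0.352, -0.936, -0.003], [-0.009, -0.001, -1.0]]
force: [-2.2, -0.1, -0.9]
finger_gap: 0.0854
grasp_force: 0.0
time: 5.1
ee_pos: [0.614, 0.1779, 0.1773]
tcp_rot: [[0.934, 0.357, 0.003], [0.357, -0.934, 0.001], [0.003, 0.0, -1.0]]
force: [0.7, -0.4, -0.1]
finger_gap: 0.0853
grasp_force: 0.0
0.88 [194.7   0.  287.2  31.2] 1958
0.88 [196.2 423.7 224.5 445.6] 286
0.61 [396.4   2.6 498.2  89.7] 5165
0.57 [277.2 199.8 365.4 292.2] 3876
expect mid [317.9 243.6]
expect set [759.5 548.1]
q [15.1 28.9 93.8  0.  57.1 84.2] rod top expected [322.17663744 266.12396542] to go [-0.06158144  0.01015391  3.03081159]
```

View pics/midC.png

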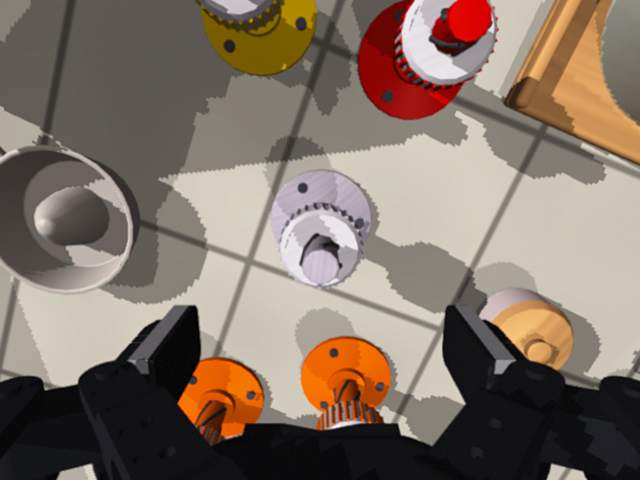

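The low collar sits centred between the fingers, with its rod top at (320,267), as predicted. Descending.

```bash
python3 -m jog '0 0 .6 0 0 0 1;-.05 0 1.2 0 0 0 1;-.05 0 1.8 0 0 0 1;-.05 0 2.4 0 0 0 1;-.05 0 2.7 0 0 0 1' && python3 -m jog '0 0 .3 0 0 0 1;0 0 .3 0 0 0 1;0 0 .3 0 0 0 1' && python3 -m jog '0 0 0 0 0 0 .5;0 0 0 0 0 0 .4;0 0 0 0 0 0 .3;0 0 0 0 0 0 .3;0 0 0 0 0 0 .3'
```

```text
time: 5.62
ee_pos: [0.6102, 0.1771, 0.0658]
tcp_rot: [[0.934, 0.358, -0.002], [0.358, -0.934, -0.0], [-0.002, -0.0, -1.0]]
force: [-0.9, 1.1, 0.1]
finger_gap: 0.0853
grasp_force: 0.0
time: 5.87
ee_pos: [0.6115, 0.177, 0.0558]
tcp_rot: [[0.934, 0.357, 0.0], [0.357, -0.934, 0.0], [0.0, 0.0, -1.0]]
force: [-0.2, 0.2, 0.3]
finger_gap: 0.0852
grasp_force: 0.0
time: 6.28
ee_pos: [0.6118, 0.1775, 0.0569]
tcp_rot: [[0.935, 0.356, 0.002], [0.356, -0.935, 0.002], [0.002, -0.001, -1.0]]
force: [-2.1, 2.9, 6.6]
finger_gap: 0.0487
grasp_force: 61.0
```

```bash
python3 -m jog '0 0 -.05 0 0 -.1 .3;0 0 -.1 0 0 -.2 .3;0 0 -.15 0 0 -.3 .3;0 0 -.2 0 0 -.4 .3;0 0 -.2 0 0 -.4 .3'
```

```text
time: 6.7
ee_pos: [0.612, 0.1773, 0.065]
tcp_rot: [[0.719, 0.695, 0.002], [0.695, -0.719, 0.001], [0.002, 0.0, -1.0]]
force: [-1.8, 2.3, 7.2]
finger_gap: 0.0489
grasp_force: 62.0
```

```bash
python3 -m jog '0 0 -.05 0 0 -.1 .3;0 0 -.1 0 0 -.2 .3;0 0 -.15 0 0 -.3 .3;0 0 -.2 0 0 -.4 .3;0 0 -.2 0 0 -.4 .3' && python3 -m jog '0 0 -.05 0 0 -.1 .3;0 0 -.1 0 0 -.2 .3;0 0 -.15 0 0 -.3 .3;0 0 -.185 0 0 -.37 .3;0 0 -.185 0 0 -.37 .3'
```

```text
time: 7.12
ee_pos: [0.6122, 0.1771, 0.073]
tcp_rot: [[0.393, 0.92, 0.002], [0.92, -0.393, 0.001], [0.002, 0.002, -1.0]]
force: [-0.5, 0.7, 6.7]
finger_gap: 0.0488
grasp_force: 62.1
time: 7.53
ee_pos: [0.6124, 0.177, 0.0804]
tcp_rot: [[0.036, 0.999, 0.003], [0.999, -0.036, 0.001], [0.001, 0.003, -1.0]]
force: [0.8, 0.1, 6.9]
finger_gap: 0.0485
grasp_force: 62.1
```

```bash
python3 - <<'E'
from h import *
for c in("side","top"):
    im=capture(c)
    P=camera_params(c)
    if c=="side": cv2.imwrite("pics/side1.png",cv2.resize(im[150:390,220:540],None,fx=2.4,fy=2.4))
E
```

```text
(no output)
```

Turned 1.17 rad with no slip showing (the tool rose 23.5 mm). I'll release, rise and check the height.

```bash
python3 -m jog '0 0 0 0 0 0 .7;0 0 0 0 0 0 1;0 0 0 0 0 0 1;0 0 0 0 0 0 1;0 0 0 0 0 0 1' && python3 -m jog '0 0 -.5 0 0 0 1;0 0 -1.2 0 0 0 1;0 0 -2 0 0 0 1;0 0 -2.9 0 0 0 1;0 0 -3.8 0 0 0 1' && python3 -m jog '0 1 0 0 0 0 1;0 2 0 0 0 0 1;0 3 0 0 0 0 1;0 3 0 0 0 0 1;0 3 0 0 0 0 1' && python3 look.py collar_mid midA
```

```text
time: 8.05
ee_pos: [0.611, 0.1766, 0.0785]
tcp_rot: [[0.036, 0.999, -0.0], [0.999, -0.036, -0.0], [-0.0, -0.0, -1.0]]
force: [0.2, 0.4, 0.2]
finger_gap: 0.0855
grasp_force: 0.0
time: 8.47
ee_pos: [0.6106, 0.1765, 0.2317]
tcp_rot: [[0.036, 0.999, -0.001], [0.999, -0.036, -0.0], [-0.0, -0.001, -1.0]]
force: [0.8, 0.7, 0.7]
finger_gap: 0.0852
grasp_force: 0.0
time: 8.88
ee_pos: [0.7323, 0.1719, 0.2293]
tcp_rot: [[0.037, 0.999, -0.001], [0.999, -0.037, -0.0], [-0.0, -0.001, -1.0]]
force: [0.3, 0.3, 0.0]
finger_gap: 0.0853
grasp_force: 0.0
0.87 [281.3  38.4 360.8 120.6] 3647
0.86 [2.000e-01 2.813e+02 4.870e+01 3.527e+02] 2694
0.6 [305.6 208.2 377.1 276.2] 2931
0.57 [100.7 189.3 188.6 268.4] 4338
expect mid [159.4 219.7]
expect set [106.9 612.4]
```

```bash
python3 -m jog '0 -1 0 0 0 0 1;0 -2 0 0 0 0 1;0 -3 0 0 0 0 1;0 -4 0 0 0 0 1;0 -5 0 0 0 0 1' && python3 -m jog '0 -1 0 0 0 0 1;0 -1 0 0 0 0 1;0 -1 0 0 0 0 1;0 -1 0 0 0 0 1' && python3 look.py collar_mid midB; python3 fit.py
python3 - <<'E'
import cv2,numpy as np
A=cv2.imread("pics/midA.png")[170:290,85:205];B=cv2.imread("pics/midB.png")[170:290,430:550]
f=lambda i:cv2.resize(i,None,fx=3.3,fy=3.3,interpolation=cv2.INTER_NEAREST)
cv2.imwrite("pics/midAB.png",np.hstack([f(A),f(B)]))
E
```

```text
time: 9.4
ee_pos: [0.5278, 0.1794, 0.2308]
tcp_rot: [[0.036, 0.999, -0.0], [0.999, -0.036, 0.0], [-0.0, -0.0, -1.0]]
force: [-0.6, 1.5, -0.1]
finger_gap: 0.0853
grasp_force: 0.0
time: 9.73
ee_pos: [0.4913, 0.1813, 0.2317]
tcp_rot: [[0.035, 0.999, 0.002], [0.999, -0.035, 0.001], [0.001, 0.002, -1.0]]
force: [-0.5, 0.1, -0.2]
finger_gap: 0.0852
grasp_force: 0.0
0.87 [626.4  62.8 640.  114.7] 458
0.83 [453.9 188.1 540.8 269.2] 4099
0.82 [621.1 215.  640.  272.1] 1007
0.82 [189.6 162.7 271.3 231.4] 2998
0.57 [284.7 283.4 349.3 348.6] 2617
expect mid [484.8 219.8]
expect set [371.4 608.8]
mid [0.6112 0.1777 0.0985] [-0.6 -0.3  0.9  0.  -1.   1.3  0.7 -1. ]
set [ 0.5216 -0.1742  0.0981] [-1.4  1.7  2.8  0.6 -4.5 -0.7  2.9 -1.6]
```

View pics/midAB.png

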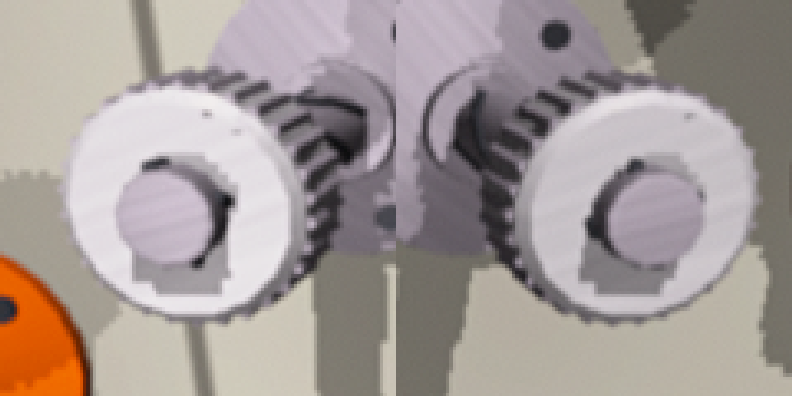

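The two collars now measure 98.5 mm (wound) and 98.1 mm (set) in the same frame, and the rod-to-face offsets match to about 1 mm. The arm is clear of everything, so I'm handing in.

```bash
python3 -c "
from station import *
print(finish_job())"
```

```text
the job is handed in; nothing more can be done
None
```

I wound the low bare-metal collar 1.17 rad anticlockwise and let go; it measures level with the set collar to about 1 mm, and I handed the job in at about 10 s with the arm clear (no verdict came back).

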